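# Turn the culture dish once round on the dish reader

## Task

The dish reader scans the culture dish from below while its hand wheel goes round. With closed fingertips, push the upright handle on the wheel clockwise (seen from above) through exactly one full turn, so that it stops where it started, then move clear. Only push: do not take hold of the handle, leave the dish lying in the wheel, and leave the other dishes and the pen alone.

Things in the scene. Friction and masses are not known exactly. Their poses are not given: they have to be found in the camera images.
- reader: Fixed blue-grey dish reader: a flared round housing, 250 mm across at the foot and 200 mm across at its top, 60 mm high, with a 45 mm high control box (130 x 100 mm, white panel) on its +y side, reaching 175 mm from the centre. Origin: on the bench surface, on the wheel's vertical axis. z up; the whole reader may be yawed.
- wheel (a joint): Angle (rad) of the level hand wheel on the reader; grows clockwise seen from above, 6.283 a turn. Starts between 0 and 5.2; no stops or spring, stays where left (friction: about 2 N at the handle). At 0 the handle lies along the reader's +x. Steel rim of radius 80 mm (bar 12 mm thick, top 78 mm above the bench), four aluminium spokes, white dish table in the middle.
- handle (a point): Point on the axis of the wheel's only upright handle: a black round post, 18 mm in diameter, on the rim at a spoke's end, 80 mm from the wheel's axis. It rises from an aluminium collar (24 mm across, top 79 mm above the bench) to 126 mm above the bench; this point is 103 mm above the bench. z up; x radially outward at the handle.
- dish: Clear round culture dish with amber agar and dark colonies, 90 mm in diameter, 15 mm high, loose in the middle of the wheel inside a low lip; it rides round with the wheel. Origin: centre of its underside, 68 mm above the bench; its top is 83 mm above the bench.
- stack: Bystander: stack of four culture dishes (one piece), 90 mm in diameter, 61 mm high, on the bench beside the reader. Origin: centre of its underside.
- spare: Bystander: single culture dish with green-grey agar, 90 mm in diameter, 15 mm high, on the bench beyond the reader. Origin: centre of its underside.
- pen: Bystander: white marker pen with a dark cap, 130 mm long, 16 mm thick, lying on the bench along its x axis. Origin: under the middle of its length.

How it is judged (in metres and radians):
On the way:
1. the handle has been pushed clockwise to the far side of its circle (about half a turn) (distance of handle from where it was at the start of the episode above 0.13 m and value of joint wheel above 2.5 rad), for 0.1 s.
At the end, for the whole second after the job is handed in: The wheel has gone clockwise through one full turn (not none, not two): its handle is at rest within 15 mm of where it began, and the dish lies flat in the middle of the wheel (distance of handle from where it was at the start of the episode below 0.015 m and value of joint wheel between 6.05 and 11.75 rad and velocity of joint wheel between -0.05 and 0.05 rad/s and horizontal distance between dish and reader below 0.008 m and height (world z) of dish below 0.072 m and angle between dish's own z axis and vertical below 0.05 rad); the robot touches nothing.
It fails at once if the handle was taken between the fingers (horizontal distance between the grasp point and handle below 0.012 m and z of the grasp point in the frame of handle below 0.031 m and contact force between the fingers and reader above 0.3 N).
It fails at once if the dish was lifted or knocked out of the wheel (height (world z) of dish above 0.078 m or horizontal distance between dish and reader above 0.012 m).
It fails at once if the dish stack was moved (distance of stack from where it was at the start of the episode above 0.015 m).
It fails at once if the spare dish was moved (distance of spare from where it was at the start of the episode above 0.015 m).
It fails at once if the pen was moved (distance of pen from where it was at the start of the episode above 0.015 m).
It also fails if it takes over 58 s, if anything falls off the work surface, if the arm or the gripper's body presses on something with over 40 N, if the wrist force passes 120 N, or if a joint passes its speed limit or range.

## Robot

A 6-joint arm with a two-finger parallel gripper is mounted at the origin on the work surface. World frame = base frame: x ahead of the robot, y to its left, z up, the work surface at z = 0. Lengths are in mm, angles in rad, forces in N, time in s.
With the tool pointing down it reaches from about 325 to 850 mm from the base axis. Payload 4.4 kg.
Tool frame: the origin (TCP) lies on the front face of the gripper's body, between the roots of the fingers; the fingertips stand 97 mm ahead of it and the grasp point (between the pads) lies 78 mm ahead of it (manip.tcp_to_grasp is the distance from the TCP to the grasp point, in mm); z points along the fingers, x is the direction in which the jaws open and shut, and the axes are right-handed (so a half turn about z gives the same grasp; the last joint's range is limited). The gripper opens to 94 mm and grips with 3 to 60 N. Pads are 16 mm wide; open, the fingers measure 119 mm over their backs; the gripper's body (75 mm by 177 mm) begins 78 mm behind the grasp point.
Start: joints at [1.19, 0.207, 1.542, -0, 1.393, -0.15], TCP at [130.985, 559.885, 302.647] pointing down, gripper open.
Joint ranges: [-2.73, 2.73], [-0.86, 2.22], [0.23, 2.46], [-1.11, 4.25], [0.08, 2.63], [-2.82, 2.82]. Speed limits (rad/s): [2.79, 2.79, 3.14, 3.14, 3.14, 3.14].

## Interface

Orientations are given as a rotation vector (axis times angle).
In Python, from rig import manip, imaging gives the robot as it stands.
- The arm moves only by the shell command python3 -m pendant 'ROWS'. ROWS is text: rows parted by semicolons, each of 7 numbers parted by spaces: the shift along the world's x, y, z in cm, then the turn, a rotation vector about the world's x, y, z in units of 8 degrees (1.0 is 8 degrees), then the gripper command: -1 is shut, 1 is fully open, values between are in proportion. In form: dx dy dz wx wy wz fingers; .... A call has 1 to 5 rows; each row is the pose to reach, as a shift and turn from the pose measured when the call began; what a row does not reach only later rows make up. A row lasts 1/10 s, in which the tool goes at most 50 mm and 8.59 degrees, less where a joint would pass 70% of its speed; a pose out of reach is approached as far as the arm can. A call with a gripper value outside its range is refused whole. The fingers move at their own pace and stop on an object; the grip force is fixed at half the most. Time passes only in rows, so rows that repeat a pose let the fingers close. It gives the time, the measured TCP pose, the force and the opening at its end, in the units of the state.
- manip.sense(): the state, without advancing time (a new reading comes with each control period).
- imaging.capture(name): name is "scene" or "top"; returns a dict with "img" (400x640x3 uint8, red, green, blue), "fx", "fy", "cx", "cy" (pixels), "pose" (4x4, takes a point from camera to world coordinates). Camera axes: x right, y up, looking along -z (the intrinsics and any distortion apply to the point x, -y, -z); pixel columns grow to the right and rows downward; lengths in mm; the calibration is good to about 2 mm. A picture is of the moment at which its call begins. There is no depth.
- manip.job_done(): hands the job in, once; it reports no verdict.
Trained networks look in a picture, given as the dict that the camera call returned (one of the last four; its "shot" number tells which), for a name from the list of things; names that differ only in an ending like _2 or _b are one class to them, and where a whole thing is asked for, a point or a joint stands for the part that bears it (a point fixed in the world has none). Each returns a list of dicts, best first, with "score" (0 to 1); they miss things now and then, are a little off and sometimes report something else, mostly with a low value. They report only what shows in the picture. A call takes as long as a camera call.
- imaging.spot_in(picture, name): "rect" ([left, top, width, height] in pixels, round what is visible of it).
- imaging.landmark_of(picture, name): "at" ([column, row] in pixels: a listed point, or the origin of a listed thing).
The state is a dict: "t": time; "joint_pos": joint angles; "qvel": joint speeds; "effort": joint torques, N m; "ee_pos": TCP position; "ee_rot": TCP orientation; "contact_force": force on the tool from outside, world axes, zero at the start; "torque": the same for the moment, N m; "gripper_width": finger opening in mm.
Only numpy, scipy, OpenCV 4.12 (cv2) and the standard library are available. Lean on these libraries where they do the work, as an engineer would, in place of code of your own. Each camera call takes 0.05 s, during which the arm holds its last target. There are 200 camera calls.

## Working session

There is one attempt and no reset: what is moved stays moved. The work goes in short steps, Python scripts to look and compute and a shell command to move; the robot and the scene stay as the last step left them, time stands still between calls to the robot, and variables do not carry over. Pictures are saved under pics/ and viewed, about 8 in all and at most 12, crops included, and the job is handed in when it is done.

```bash
mkdir -p pics; ls; python3 - <<'E'
from rig import manip, imaging
import cv2, numpy as np
s=manip.sense(); print({k:np.round(v,3) for k,v in s.items()})
for n in("top","scene"):
    c=imaging.capture(n); cv2.imwrite(f"pics/{n}0.png",c["img"][:,:,::-1])
    print(n,c["fx"],c["fy"],c["cx"],c["cy"],[k for k in c]); print(np.round(c["pose"],3))
    for t in("reader","handle","dish","stack","spare","pen"):
        print(t,[(np.round(d["at"],1),round(d["score"],2)) for d in imaging.landmark_of(c,t)[:2]],[(np.round(d["rect"]),round(d["score"],2)) for d in imaging.spot_in(c,t)[:1]])
E
```

```text
pics
{'t': np.float64(0.0), 'joint_pos': array([ 1.19 ,  0.207,  1.543,  0.   ,  1.394, -0.151]), 'qvel': array([ 0.001,  0.001, -0.001, -0.001, -0.   ,  0.001]), 'effort': array([-1.0000e-03, -3.7088e+01, -2.8141e+01,  7.0000e-02,  3.6000e-02,
       -0.0000e+00]), 'ee_pos': array([130.775, 559.335, 301.517]), 'ee_rot': array([ 2.461,  1.951, -0.003]), 'contact_force': array([-0.126,  0.825,  0.873]), 'torque': array([ 0.024,  0.039, -0.011]), 'gripper_width': np.float64(94.269)}
top 466.5069627986285 466.5069627986285 312.6834366941196 189.8843861813163 ['img', 'fx', 'fy', 'cx', 'cy', 'pose', 'shot']
[[ 1.500000e-02  9.970000e-01 -7.700000e-02  4.811290e+02]
 [-1.000000e+00  1.400000e-02 -8.000000e-03 -7.054000e+00]
 [-7.000000e-03  7.700000e-02  9.970000e-01  1.145455e+03]
 [ 0.000000e+00  0.000000e+00  0.000000e+00  1.000000e+00]]
reader [] [(array([269., 145., 125.,  99.]), 0.59)]
handle [(array([317.2, 213.2]), 0.58)] [(array([305., 156.,  76.,  74.]), 0.66)]
dish [(array([346.7, 189.7]), 0.72)] [(array([324., 170.,  42.,  39.]), 0.91)]
stack [] [(array([423., 206.,  41.,  37.]
[... 372 characters left out ...]
01 -5.350000e-01  5.510000e-01  1.220399e+03]
 [ 7.680000e-01  4.450000e-01 -4.600000e-01 -5.143470e+02]
 [ 1.000000e-03  7.180000e-01  6.960000e-01  8.646980e+02]
 [ 0.000000e+00  0.000000e+00  0.000000e+00  1.000000e+00]]
reader [(array([290.4, 229.6]), 0.79)] [(array([233., 163., 133., 109.]), 0.71)]
handle [(array([290. , 170.4]), 0.68)] [(array([246., 160.,  79.,  76.]), 0.78)]
dish [(array([290.2, 207.8]), 0.74)] [(array([269., 190.,  37.,  32.]), 0.9)]
stack [(array([176.1, 262.2]), 0.56)] [(array([151., 230.,  52.,  48.]), 0.83)]
spare [(array([263. , 295.6]), 0.8)] [(array([241., 271.,  44.,  42.]), 0.89)]
pen [(array([384. , 233.4]), 0.92)] [(array([364., 214.,  38.,  39.]), 0.59)]
```

```bash
cat > h.py <<'E'
from rig import manip, imaging
import cv2, numpy as np
def at_z(c,uv,z):
    P=np.array(c["pose"]); d=P[:3,:3]@np.array([(uv[0]-c["cx"])/c["fx"],-(uv[1]-c["cy"])/c["fy"],-1.])
    return P[:3,3]+d*(z-P[2,3])/d[2]
def px(c,p):
    P=np.array(c["pose"]); q=P[:3,:3].T@(np.array(p)-P[:3,3])
    return np.array([c["cx"]+c["fx"]*q[0]/-q[2], c["cy"]-c["fy"]*q[1]/-q[2]])
Z=dict(reader=0,handle=103,dish=68,stack=0,spare=0,pen=0)
def marks(names=Z):
    out={}
    for n in("top","scene"):
        c=imaging.capture(n); out[n]=c
        for t in names:
            for d in imaging.landmark_of(c,t)[:1]: print(n,t,round(d["score"],2),np.round(at_z(c,d["at"],Z[t])[:2],1))
    return out
E
python3 - <<'E'
from h import *
o=marks()
a=cv2.resize(o["top"]["img"][100:270,230:490],None,fx=3,fy=3,interpolation=cv2.INTER_CUBIC)
cv2.imwrite("pics/a.png",a[:,:,::-1])
b=cv2.resize(o["scene"]["img"][130:330,130:430],None,fx=2.6,fy=2.6,interpolation=cv2.INTER_CUBIC)
cv2.imwrite("pics/b.png",b[:,:,::-1])
E
```

```text
top handle 0.65 [504.5 -11.4]
top dish 0.62 [568.1 -70.9]
top stack 0.86 [ 489.2 -306.3]
top spare 0.81 [ 683.4 -223.1]
top pen 0.62 [725.9  71. ]
scene reader 0.75 [567.2 -65.7]
scene handle 0.87 [511.4 -12.6]
scene dish 0.85 [569.2 -69.3]
scene stack 0.56 [ 486.2 -321.7]
scene spare 0.68 [ 685.5 -214.1]
scene pen 0.62 [715.2  78.7]
```

View pics/a.png

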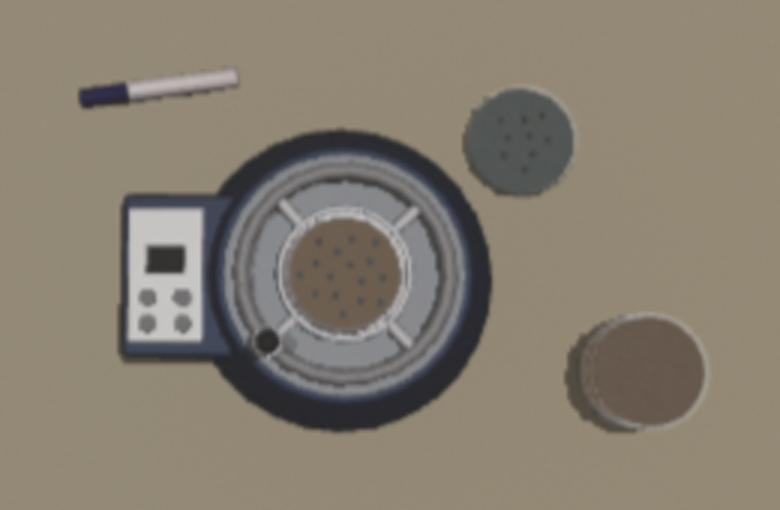

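View pics/b.png

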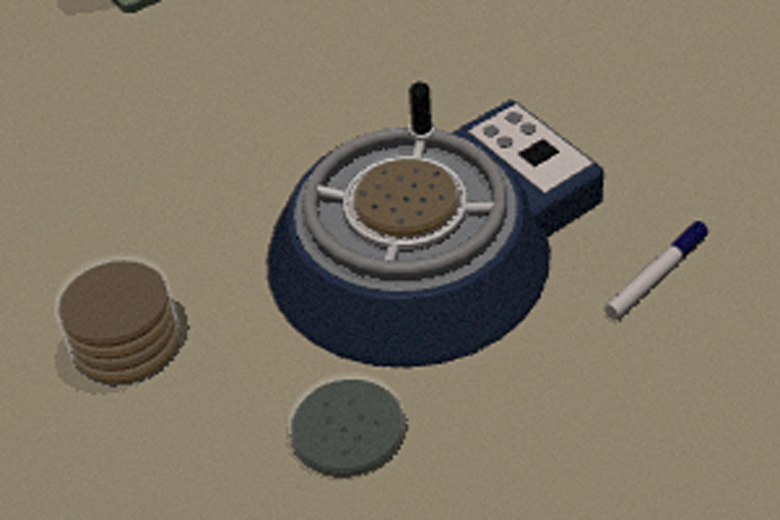

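The pictures show the wheel centred at about (345,190) in the top image. The handle is near (319,214), on the robot side toward the control box. The pen, spare dish and stack are all off the wheel. I'll keep the tool's orientation fixed and move the closed fingertips around the 80 mm circle behind the handle.

```bash
python3 - <<'E'
from h import *
c=imaging.capture("top")
print("handle top by eye",at_z(c,(319,213.7),126), "dish top by eye",at_z(c,(344.5,190.8),80))
for k in range(2):
    for n in("top","scene"):
        c=imaging.capture(n)
        for t in("dish","handle"):
            for d in imaging.landmark_of(c,t)[:1]: print(n,t,round(d["score"],2),np.round(d["at"],1),np.round(at_z(c,d["at"],Z[t])[:2],1))
C=np.array([568.5,-70])
for a in range(166,-215,-12):
    r=np.radians(a); print(a,np.round((C+80*np.array([np.cos(r),np.sin(r)]))/10,2))
E
python3 -m pendant '2.5 -4.3 0 0 0 0 -1; 5 -8.6 0 0 0 0 -1; 7.5 -12.9 0 0 0 0 -1; 10 -17.2 0 0 0 0 -1; 12.5 -21.5 0 0 0 0 -1'
```

```text
handle top by eye [507.46002395 -12.99166669 126.        ] dish top by eye [561.88379004 -70.88889714  80.        ]
top dish 0.85 [342.6 191.2] [561.8 -67.2]
top handle 0.62 [317.6 215.1] [504.9 -10. ]
scene dish 0.81 [292.6 208.2] [576.5 -61.9]
scene handle 0.63 [289.  169.4] [501.6 -13.1]
top dish 0.68 [346.6 188.5] [568.2 -76.4]
top handle 0.95 [317.1 214.9] [505.3  -8.9]
scene dish 0.97 [292.9 206.8] [573.5 -58.8]
scene handle 0.74 [288.4 173.3] [511.3 -22.2]
166 [49.09 -5.06]
154 [49.66 -3.49]
142 [50.55 -2.07]
130 [51.71 -0.87]
118 [53.09  0.06]
106 [54.64  0.69]
94 [56.29  0.98]
82 [57.96  0.92]
70 [59.59  0.52]
58 [61.09 -0.22]
46 [62.41 -1.25]
34 [63.48 -2.53]
22 [64.27 -4.  ]
10 [64.73 -5.61]
-2 [64.85 -7.28]
-14 [64.61 -8.94]
-26 [ 64.04 -10.51]
-38 [ 63.15 -11.93]
-50 [ 61.99 -13.13]
-62 [ 60.61 -14.06]
-74 [ 59.06 -14.69]
-86 [ 57.41 -14.98]
-98 [ 55.74 -14.92]
-110 [ 54.11 -14.52]
-122 [ 52.61 -13.78]
-134 [ 51.29 -12.75]
-146 [ 50.22 -11.47]
-158 [ 49.43 -10.  ]
-170 [48.97 -8.39]
-182 [48.85 -6.72]
-194 [49.09 -5.06]
-206 [49.66 -3.49]
t: 3.15
ee_pos: [256.5, 343.3, 302.8]
ee_rot: [2.46, 1.953, 0.001]
contact_force: [0.6, -0.4, 0.1]
gripper_width: 57.5
```

```bash
python3 - <<'E'
from h import *
t=imaging.capture("top"); s=imaging.capture("scene")
print("foot",at_z(t,(343,193.3),0),"spokes",at_z(t,(344.8,190.8),70),"scene lip",at_z(s,(285.8,206.9),74),"scene rim",at_z(s,(285.8,208.3),74), "scene handle mid",at_z(s,(420/2.6+130,107/2.6+130),103))
g=cv2.cvtColor(cv2.resize(t["img"],None,fx=4,fy=4,interpolation=cv2.INTER_CUBIC),cv2.COLOR_RGB2GRAY)
for lo,hi,z in((70,100,83),(130,180,74),(185,220,0)):
    h=cv2.HoughCircles(g,cv2.HOUGH_GRADIENT_ALT,1.5,10,param1=120,param2=0.5,minRadius=lo,maxRadius=hi)
    if h is not None:
        for x,y,r in h[0][:6,:3]:
            if abs(x/4-345)<15 and abs(y/4-191)<15: print(np.round([x/4,y/4,r/4],1),np.round(at_z(t,(x/4,y/4),z),1))
E
python3 -m pendant '2.5 -4.3 0 0 0 0 -1; 5 -8.6 0 0 0 0 -1; 7.5 -12.9 0 0 0 0 -1; 10 -17.2 0 0 0 0 -1; 12.5 -21.5 0 0 0 0 -1'
```

```text
foot [561.72641312 -72.05460558   0.        ] spokes [562.65179425 -72.18083577  70.        ] scene lip [568.736251   -74.30403101  74.        ] scene rim [572.16051982 -76.87092909  74.        ] scene handle mid [510.03836727 -12.36834176 103.        ]
[344.2 191.6  22.1] [559.8 -70.2  83. ]
[343.1 192.8  40.2] [557.8 -68.1  74. ]
[343.1 192.8  35.3] [557.8 -68.1  74. ]
[333.4 184.9  50.3] [582.2 -48.1   0. ]
[348.  204.   50.4] [535.6 -84.6   0. ]
t: 3.75
ee_pos: [382.5, 128.0, 303.2]
ee_rot: [2.466, 1.943, 0.003]
contact_force: [0.7, -0.0, -0.1]
gripper_width: 9.5
```

```bash
python3 - <<'E'
import numpy as np
for a in range(166,-223,-12):
    r=np.radians(a); print(a,np.round(564+80*np.cos(r)),np.round(-71+80*np.sin(r)))
E
python3 -m pendant '2.5 -4.3 0 0 0 0 -1; 5 -8.6 0 0 0 0 -1; 7.5 -12.9 0 0 0 0 -1; 10.4 -18 0 0 0 0 -1; 10.4 -18 -4.5 0 0 0 -1'
```

```text
166 486.0 -52.0
154 492.0 -36.0
142 501.0 -22.0
130 513.0 -10.0
118 526.0 -0.0
106 542.0 6.0
94 558.0 9.0
82 575.0 8.0
70 591.0 4.0
58 606.0 -3.0
46 620.0 -13.0
34 630.0 -26.0
22 638.0 -41.0
10 643.0 -57.0
-2 644.0 -74.0
-14 642.0 -90.0
-26 636.0 -106.0
-38 627.0 -120.0
-50 615.0 -132.0
-62 602.0 -142.0
-74 586.0 -148.0
-86 570.0 -151.0
-98 553.0 -150.0
-110 537.0 -146.0
-122 522.0 -139.0
-134 508.0 -129.0
-146 498.0 -116.0
-158 490.0 -101.0
-170 485.0 -85.0
-182 484.0 -68.0
-194 486.0 -52.0
-206 492.0 -36.0
-218 501.0 -22.0
t: 4.25
ee_pos: [493.7, -56.8, 264.4]
ee_rot: [2.458, 1.928, 0.019]
contact_force: [0.8, 0.1, 0.5]
gripper_width: 0.3
```

```bash
python3 -m pendant '-0.8 0.5 -2 0 0 0 -1; -0.8 0.5 -4 0 0 0 -1; -0.8 0.5 -7 0 0 0 -1; -0.8 0.5 -7 0 0 0 -1;-0.8 0.5 -7 0 0 0 -1'; python3 - <<'E'
from h import *
s=imaging.capture("scene")
b=cv2.resize(s["img"][60:300,200:400],None,fx=2.5,fy=2.5,interpolation=cv2.INTER_CUBIC)
cv2.imwrite("pics/c.png",b[:,:,::-1]); print(manip.sense()["ee_pos"])
E
```

```text
t: 4.75
ee_pos: [485.8, -51.2, 194.4]
ee_rot: [2.458, 1.93, 0.018]
contact_force: [-0.2, -0.3, 0.5]
gripper_width: 0.2
[486.61559652 -51.50298733 195.42648858]
```

View pics/c.png

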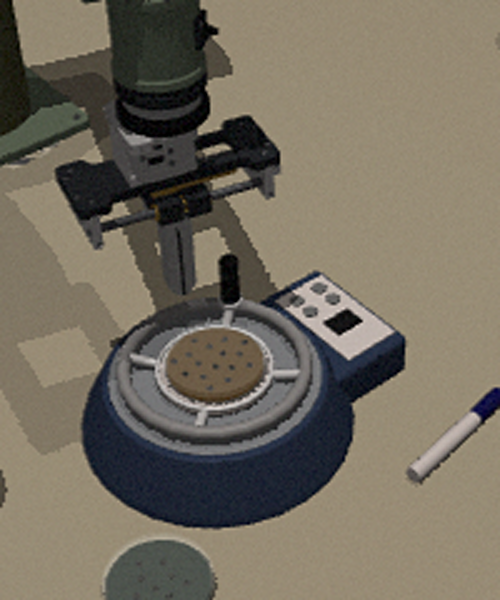

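The picture shows the closed fingertips at about (182,290), over the rim and behind the handle at (230,280). Nothing is touching, so I'll start pushing.

```bash
python3 -m pendant '0.6 1.6 0 0 0 0 -1; 1.5 3.0 0 0 0 0 -1; 2.7 4.2 0 0 0 0 -1; 4.0 5.2 0 0 0 0 -1; 5.6 5.8 0 0 0 0 -1'; python3 - <<'E'
from h import *
s=imaging.capture("scene")
b=cv2.resize(s["img"][60:300,200:400],None,fx=2.5,fy=2.5,interpolation=cv2.INTER_CUBIC)
cv2.imwrite("pics/d.png",b[:,:,::-1]); q=manip.sense();print(q["ee_pos"],q["contact_force"])
E
```

```text
t: 5.3
ee_pos: [543.2, 7.3, 197.2]
ee_rot: [2.455, 1.929, 0.02]
contact_force: [-1.7, -0.3, 0.0]
gripper_width: 0.1
[545.96207929   7.74492383 197.77273311] [ 0.62254743  0.24931537 -0.05789819]
```

View pics/d.png

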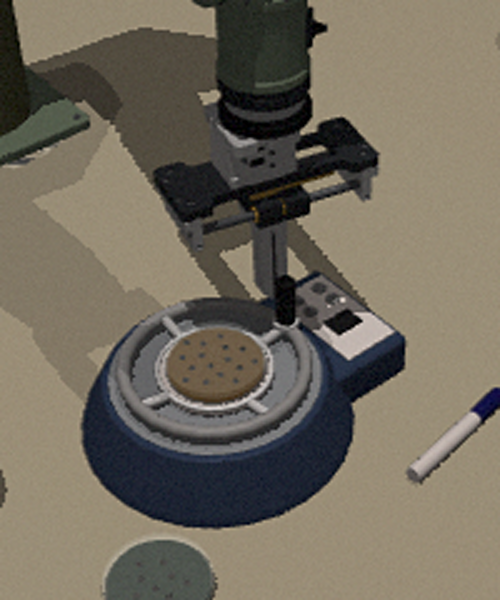

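The handle is moving clockwise ahead of the fingers, now at about (287,300), so I'll keep going.

```bash
python3 -m pendant '1.3 0.1 -0.3 0 0 0 -1; 3.0 0 -0.3 0 0 0 -1; 4.6 -0.4 -0.3 0 0 0 -1; 6.1 -1.1 -0.3 0 0 0 -1; 7.5 -2.1 -0.3 0 0 0 -1'; python3 -m pendant '1.0 -1.3 0 0 0 0 -1; 1.8 -2.8 0 0 0 0 -1; 2.3 -4.4 0 0 0 0 -1; 2.4 -6.1 0 0 0 0 -1; 2.2 -7.7 0 0 0 0 -1'
```

```text
t: 5.85
ee_pos: [620.3, -13.1, 195.4]
ee_rot: [2.454, 1.93, 0.023]
contact_force: [-2.6, 0.5, -0.1]
gripper_width: 0.5
t: 6.35
ee_pos: [642.4, -91.5, 195.7]
ee_rot: [2.454, 1.929, 0.024]
contact_force: [-1.3, 3.5, 0.1]
gripper_width: 0.6
```

```bash
python3 -m pendant '-0.6 -1.5 0 0 0 0 -1; -1.5 -2.9 0 0 0 0 -1; -2.7 -4.1 0 0 0 0 -1; -4.0 -5.1 0 0 0 0 -1; -5.6 -5.7 0 0 0 0 -1'; python3 -m pendant '-1.6 -0.3 0 0 0 0 -1; -3.3 -0.2 0 0 0 0 -1; -4.9 0.2 0 0 0 0 -1; -6.4 0.9 0 0 0 0 -1; -7.8 1.9 0 0 0 0 -1';  python3 - <<'E'
from h import *
s=imaging.capture("scene")
b=cv2.resize(s["img"][60:300,200:400],None,fx=2.5,fy=2.5,interpolation=cv2.INTER_CUBIC)
cv2.imwrite("pics/e.png",b[:,:,::-1]); q=manip.sense();print(q["ee_pos"],q["contact_force"])
E
```

```text
t: 6.85
ee_pos: [586.0, -150.3, 196.5]
ee_rot: [2.452, 1.927, 0.026]
contact_force: [2.5, 0.6, 1.0]
gripper_width: 0.7
t: 7.35
ee_pos: [508.3, -132.1, 197.6]
ee_rot: [2.45, 1.922, 0.031]
contact_force: [5.0, 2.0, -0.7]
gripper_width: 0.6
[ 505.66390276 -130.35459684  196.89645235] [-1.93233732  1.31184028 -0.09770814]
```

View pics/e.png

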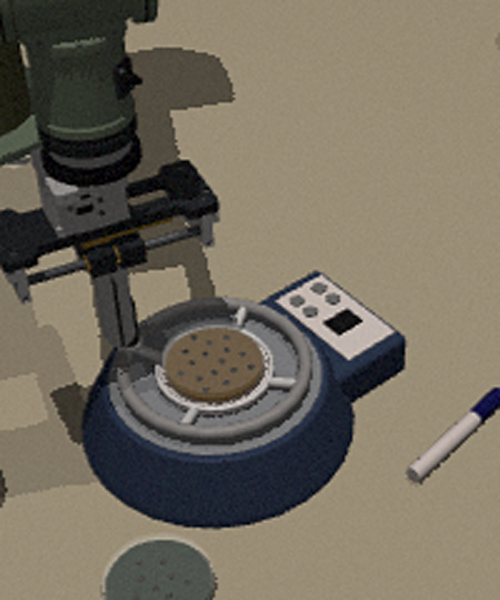

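The fingers now hide the handle. The spokes show it just ahead of them, with the dish still seated. I'll slow down for the last part.

```bash
python3 -m pendant '-0.8 1.45 -0.2 0 0 0 -1; -1.6 2.95 -0.2 0 0 0 -1; -2.1 4.55 -0.2 0 0 0 -1; -2.2 6.2 -0.2 0 0 0 -1; -2.2 6.2 -0.2 0 0 0 -1';  python3 - <<'E'
from h import *
s=imaging.capture("scene"); cv2.imwrite("pics/f_full.png",s["img"][:,:,::-1])
a=cv2.imread("pics/scene0.png"); b=s["img"][:,:,::-1]
f=lambda i:cv2.resize(i[140:240,230:360],None,fx=4,fy=4,interpolation=cv2.INTER_CUBIC)[:, :390]
cv2.imwrite("pics/f.png",np.hstack([f(a),f(b)])); q=manip.sense();print(q["ee_pos"],q["contact_force"])
E
```

```text
t: 7.9
ee_pos: [482.2, -66.4, 194.4]
ee_rot: [2.452, 1.931, 0.024]
contact_force: [-0.2, -0.2, 0.2]
gripper_width: 0.2
[482.60689473 -67.1848543  194.42701527] [ 0.23342202 -0.2680782   0.26486619]
```

View pics/f.png

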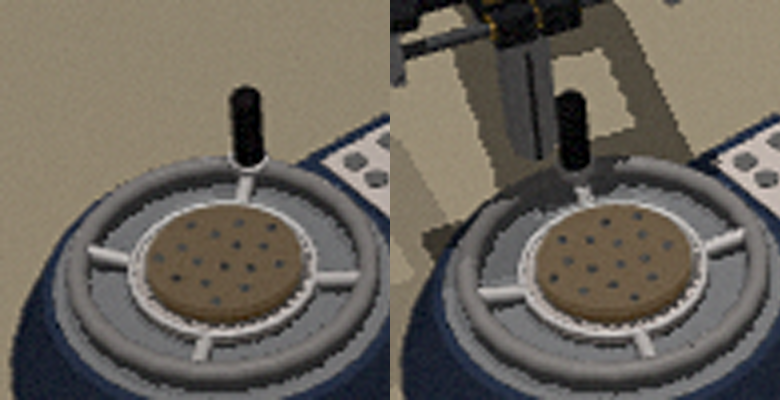

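```bash
python3 - <<'E'
from h import *
s=imaging.capture("scene")
for a in range(130,166,3):
    r=np.radians(a); print(a,np.round(px(s,(564+80*np.cos(r),-71+80*np.sin(r),103)),1))
print(manip.sense()["ee_pos"])
E
```

```text
130 [293.2 171.2]
133 [291.3 171. ]
136 [289.5 170.9]
139 [287.6 170.9]
142 [285.8 170.9]
145 [283.9 170.9]
148 [282.1 171.1]
151 [280.2 171.3]
154 [278.4 171.5]
157 [276.6 171.8]
160 [274.8 172.2]
163 [273.  172.7]
[482.91841415 -67.74756572 194.46592975]
```

```bash
python3 -m pendant '0.1 0.5 0 0 0 0 -1; 0.2 1.0 0 0 0 0 -1; 0.35 1.5 0 0 0 0 -1; 0.55 2.15 0 0 0 0 -1; 0.55 2.15 0 0 0 0 -1';  python3 - <<'E'
from h import *
s=imaging.capture("scene")
a=cv2.imread("pics/scene0.png"); b=s["img"][:,:,::-1]
f=lambda i:cv2.resize(i[140:240,230:360],None,fx=4,fy=4,interpolation=cv2.INTER_CUBIC)[:, :390]
cv2.imwrite("pics/g.png",np.hstack([f(a),f(b)])); q=manip.sense();print(q["ee_pos"],q["contact_force"])
E
```

```text
t: 8.5
ee_pos: [488.5, -45.2, 194.4]
ee_rot: [2.452, 1.93, 0.025]
contact_force: [-0.5, -0.1, -0.3]
gripper_width: 0.7
[488.31696915 -45.41033201 194.3375107 ] [0.41760201 0.70199808 0.05273995]
```

View pics/g.png

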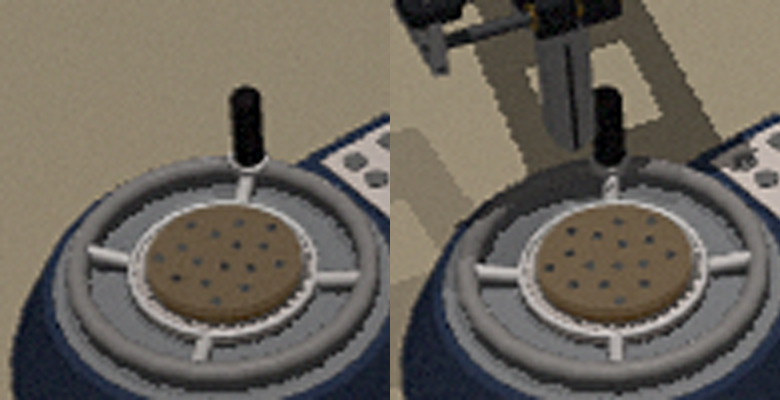

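11° remain: the handle is at 218 against 246 in the crop. I'll make one last slow push and look again.

```bash
python3 -m pendant '0.1 0.4 0 0 0 0 -1; 0.25 0.75 0 0 0 0 -1; 0.4 1.1 0 0 0 0 -1; 0.6 1.4 0 0 0 0 -1; 0.6 1.4 0 0 0 0 -1';  python3 - <<'E'
from h import *
s=imaging.capture("scene")
a=cv2.imread("pics/scene0.png"); b=s["img"][:,:,::-1]
f=lambda i:cv2.resize(i[140:240,230:360],None,fx=4,fy=4,interpolation=cv2.INTER_CUBIC)[:, :390]
cv2.imwrite("pics/h.png",np.hstack([f(a),f(b)])); q=manip.sense();print(q["ee_pos"],q["contact_force"])
E
```

```text
t: 9.05
ee_pos: [494.6, -31.0, 194.5]
ee_rot: [2.452, 1.931, 0.025]
contact_force: [0.0, -1.6, 1.2]
gripper_width: 0.3
[494.31939203 -30.94444932 194.34916991] [ 1.10126661 -1.33577388  0.55083617]
```

View pics/h.png

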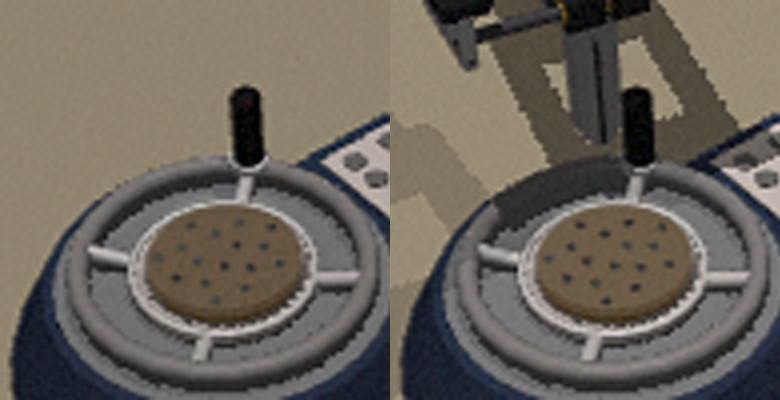

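The right half now matches the start picture: the handle is at 248 against 246, and all four spokes and the dish line up. I'll back off and lift away.

```bash
python3 -m pendant '-0.6 -0.9 0 0 0 0 -1; -1.0 -2.0 0 0 0 0 -1; -1.2 -2.0 2 0 0 0 -1; -1.2 -2.0 6 0 0 0 -1; -1.2 -2.0 10 0 0 0 -1'; python3 -m pendant '-3 0 2 0 0 0 -1; -5 3 3 0 0 0 -1; -6 7 3 0 0 0 -1; -7 12 3 0 0 0 -1; -7 12 3 0 0 0 -1'; python3 -m pendant '-2 4 0 0 0 0 -1; -4 8 0 0 0 0 -1; -5 12 0 0 0 0 -1; -5 12 0 0 0 0 -1; -5 12 0 0 0 0 -1'
python3 - <<'E'
from h import *
o=marks(("handle","dish","stack","spare","pen"))
f=lambda i:cv2.resize(i[140:240,230:360],None,fx=4,fy=4,interpolation=cv2.INTER_CUBIC)[:, :390]
g=lambda i:cv2.resize(i[120:240,250:470],(390,213),interpolation=cv2.INTER_CUBIC)[:, :390]
r=lambda n:cv2.imread(f"pics/{n}0.png")
i=lambda n:o[n]["img"][:,:,::-1]
S=f(i("scene"));T=g(i("top"))
cv2.imwrite("pics/i.png",np.vstack([np.hstack([f(r("scene")),S]),np.hstack([g(r("top"))[:195],T[:195]])])); q=manip.sense();print(q["t"],q["ee_pos"],q["contact_force"])
E
```

```text
t: 9.6
ee_pos: [480.7, -51.4, 294.2]
ee_rot: [2.457, 1.932, 0.022]
contact_force: [0.7, -1.0, 0.5]
gripper_width: 0.3
t: 10.1
ee_pos: [408.6, 72.4, 324.1]
ee_rot: [2.452, 1.942, 0.023]
contact_force: [-0.5, -1.1, 0.4]
gripper_width: 0.1
t: 10.6
ee_pos: [358.3, 192.2, 323.8]
ee_rot: [2.45, 1.944, 0.022]
contact_force: [0.7, 0.0, -0.8]
gripper_width: 0.3
top handle 0.88 [508.7  -8.4]
top dish 0.62 [565.8 -72.7]
top stack 0.68 [ 488.4 -316.8]
top spare 0.66 [ 695.4 -220.2]
top pen 0.8 [712.4  78.4]
scene handle 0.76 [511.1 -17.8]
scene dish 0.86 [569.2 -61.6]
scene stack 0.8 [ 492.2 -314.9]
scene spare 0.78 [ 680.8 -215.3]
scene pen 0.7 [713.7  84. ]
11.2 [358.65157949 192.25610189 324.06502353] [-0.07797751 -0.09816089 -0.64163364]
```

View pics/i.png

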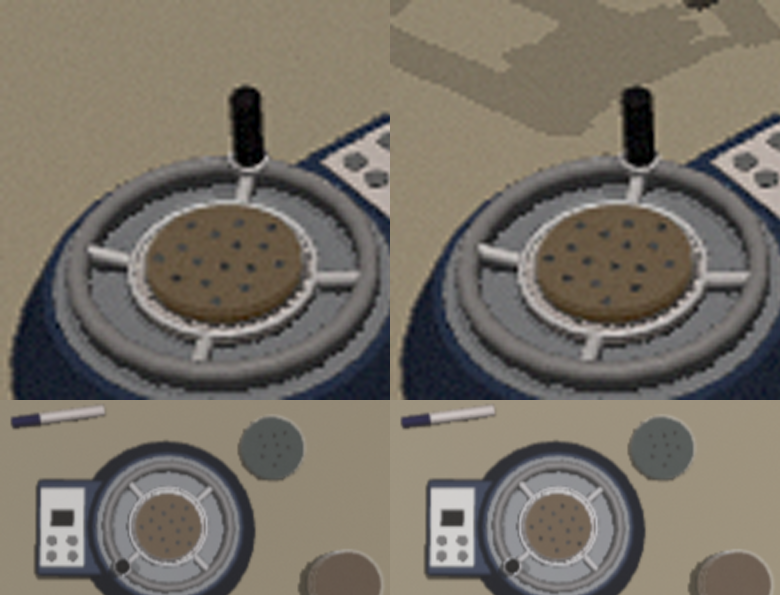

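The before and after views agree in both cameras: the handle, dish, pen, spare dish and stack are where they began, and the arm is clear. I'm handing the job in.

```bash
python3 -c "
from rig import manip
print(manip.job_done())"
```

```text
the job is handed in; nothing more can be done
None
```

I pushed the handle clockwise through one full turn with closed fingertips, backed off, lifted clear and handed the job in at about 11 s. No verdict is reported.

- **Handle:** In the last before/after pictures it is within about 0.5 px of its start (roughly 1–2 mm; the limit is 15 mm), and the spokes line up again.
- **Dish and bystanders:** The dish lies flat in the middle of the wheel. The pen, spare dish and stack show no visible shift.
- **Contact:** Contact forces reported at the end of each move stayed around 5 N or less. With the arm clear they were noise.
- **Disagreement:** The network landmark positions scattered by 5–15 mm between shots and cameras. I relied on the direct picture comparison instead.

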